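# Put the clay rollers back in their spring clips

### The job

Put the two wooden rollers away: snap each one sideways, fully home, into both spring clips of the rail made for its thickness, so that it sticks out about equally at both ends. Somebody has left the flat strike-off board lying across the wide clips; lay it flat in the grey tray. Do not shift the figurine, the two big moulds beside the rails, the jar or the plaster plug.

Things in the scene. Friction and masses are not known exactly. Their poses are not given: they have to be found in the camera images.
- thick_roller: The thicker of two plain light-wood rollers (solid cylinders), 40 mm in diameter, 180 mm long, about 0.17 kg, lying on the bench. Origin at its centre; x is its long axis (y and z turn as it rolls).
- slim_roller: The slimmer plain light-wood roller, 26 mm in diameter, 150 mm long, about 0.06 kg, lying on the bench. Origin at its centre; x is its long axis.
- board: Flat strike-off board of pale plywood, 160 x 64 x 8 mm, 0.06 kg, lying loose along the tops of the wide rail's two clips. Origin at its centre; x along its length, y across, z up.
- tray: Low open grey tray, fixed, 230 x 130 x 22 mm outside, walls and floor 5 mm thick. Origin under its centre, at bench height; x along its length.
- wide_rail: Rail for the thick roller: a brown wooden board 170 x 60 x 14 mm bearing two steel spring C-clips 110 mm apart (centre to centre), each 14 mm long; throat 34 mm, jaw tops 69 mm above the bench and 55 mm across. Origin under its centre. Fixed. Clips face up: push the roller straight down, level, with 10 to 20 N; jaws spring apart and snap over it. x along the roller, z up.
- narrow_rail: Rail for the slim roller: same board, but smaller clips 90 mm apart, each 14 mm long; throat 22 mm, jaw tops 59 mm above the bench and 43 mm across. Origin under its centre. Fixed. Clips face up: push the roller straight down, level, with 10 to 20 N; jaws spring apart and snap over it. x along the roller, z up.
- wide_rail_seat (a point): Where the centre of the thick roller belongs: midway between the two clips of the wide rail, 48 mm above the bench; axes as the rail's.
- narrow_rail_seat (a point): Where the centre of the slim roller belongs: midway between the two clips of the narrow rail, 41 mm above the bench; axes as the rail's.
- figurine: dark grey cast resin figurine standing upright, 161 mm tall on a round foot 76 mm across; origin under its foot. Leave it where it is.
- mould_left: white plaster mould block 120 x 90 x 55 mm; origin under its centre. Leave it where it is.
- mould_right: off-white plaster mould block 130 x 85 x 50 mm; origin under its centre. Leave it where it is.
- jar: white jar with a steel lid, 46 mm across, 65 mm tall; origin under its centre. Leave it where it is.
- plug: cone-shaped plaster plug, 48 mm across at the foot, 50 mm tall; origin under its centre. Leave it where it is.
Things that resemble listed ones, but are neither listed nor needed, are in the scene too. There is more than one size of the board; the one meant has the size given above.

How it is judged:
At the end, for the whole second after the job is handed in: Each roller lies in its own rail's two clips: centre within 4 mm of the seat across and in height and within 20 mm along the rail, axis within 0.06 rad of the rail's; the board lies flat (within 0.12 rad) on the floor of the tray; all released and at rest (x of board in the frame of tray between -0.08 and 0.08 m and y of board in the frame of tray between -0.06 and 0.06 m and z of board in the frame of tray between 0.004 and 0.018 m and angle between the z axis of board and the z axis of tray, either way round below 0.12 rad and linear speed of each of board, thick_roller, slim_roller below 0.02 m/s and x of thick_roller in the frame of wide_rail_seat between -0.02 and 0.02 m and y of thick_roller in the frame of wide_rail_seat between -0.004 and 0.004 m and z of thick_roller in the frame of wide_rail_seat between -0.004 and 0.004 m and angle between the x axis of thick_roller and the x axis of wide_rail_seat, either way round below 0.06 rad and x of slim_roller in the frame of narrow_rail_seat between -0.02 and 0.02 m and y of slim_roller in the frame of narrow_rail_seat between -0.004 and 0.004 m and z of slim_roller in the frame of narrow_rail_seat between -0.004 and 0.004 m and angle between the x axis of slim_roller and the x axis of narrow_rail_seat, either way round below 0.06 rad); the robot touches nothing.
It fails at once if a mould block, the jar or the plug is shifted by more than 30 mm (distance of any of mould_left, mould_right, jar, plug from where it was at the start of the episode above 0.03 m).
It fails at once if the figurine is shifted by more than 30 mm or tipped (distance of figurine from where it was at the start of the episode above 0.03 m or angle between figurine's own z axis and vertical above 0.35 rad).
It also fails if it takes over 70 s, if anything falls off the work surface, if the arm or the gripper's body presses on something with over 40 N, if the wrist force passes 120 N, or if a joint passes its speed limit or range.

### The arm

A 6-joint arm with a two-finger parallel gripper is mounted at the origin on the work surface. World frame = base frame: x ahead of the robot, y to its left, z up, the work surface at z = 0. Lengths are in m, angles in rad, forces in N, time in s.
With the tool pointing down it reaches from about 0.25 to 0.775 m from the base axis. Payload 8.9 kg.
Tool frame: the origin (TCP) lies on the centre line of the jaws, within the pads' length; the fingertips stand 11 mm ahead of it and the grasp point (between the pads) lies 8 mm behind it; z points along the fingers, y is the line along which they close (so a half turn about z gives the same grasp; the last joint's range is limited). The gripper opens to 85 mm and grips with 20 to 120 N. Pads are 22 mm wide; open, the fingers measure 114 mm over their backs; the gripper's body (76 mm by 85 mm) begins 54 mm behind the grasp point. The pads swing forward as they close: fully open they stand 13 mm farther back than shut.
Start: joints at [-1.451, 0.291, -0.153, 1.127, 0, 1.431], TCP at [0.134, -0.508, 0.242] pointing down, gripper open.
Joint ranges: [-2.52, 2.52], [-0.91, 1.74], [-1.3, 1.37], [-1.96, 2.02], [-1.52, 1.47], [-3.14, 3.14]. Speed limits (rad/s): [2.22, 2.22, 2.79, 3.14, 3.14, 3.14].

### API

Orientations are given as a rotation vector (axis times angle).
In Python, from station import * gives the robot as it stands. The module is installed in compiled form; this text tells all that it offers.
- The arm moves only by the tool jog_arm, never from a script. Its argument "targets" is a list of rows, each a list of 3 entries, a list of its own where there are three numbers: the shift along the tool's x, y, z in units of 0.5 m (1.0 is 0.5 m), then the turn about the tool's z in units of 360 degrees (1.0 is 360 degrees), then the opening, from -1 (shut) to 1 (fully open). A call has 1 to 20 rows; each row is the pose to reach, as a shift and turn from the pose commanded when the call began, along the tool's axes at that moment, turning the shorter way round; what a row does not reach only later rows make up. A row lasts 1/12 s, in which the tool goes at most 41.7 mm and 7.16 degrees, less where a joint would pass 70% of its speed; a pose out of reach is approached as far as the arm can. A call with a number of a shift or a turn outside -1 to 1 is refused whole. A call with a gripper value outside its range is refused whole. The fingers move at their own pace and stop on an object; "squeeze" is the grip in N (left out, the last holds). Time passes only in rows, so rows that repeat a pose let the fingers close. It gives the time, the measured TCP pose, the force, the opening and the grip force at its end, in the units of the state.
- sense(): the state, without advancing time (a new reading comes with each control period).
- grab_frame(name): name is "scene" or "top"; returns the picture (480x640x3 uint8, red, green, blue); there is no depth.
- camera_model(name): a dict with "fx", "fy", "cx", "cy" (pixels), "xyz" and "attitude" of the camera in the world. Camera axes: x right, y up, looking along -z (the intrinsics and any distortion apply to the point x, -y, -z); pixel columns grow to the right and rows downward; lengths in m; the calibration is good to about 2 mm. A picture is of the moment at which its call begins. camera_model takes no time and is no camera call.
- close_job(): hands the job in; it is judged then, once.
The state is a dict: "time": time; "joint_positions": joint angles; "dq": joint speeds; "tau": joint torques, N m; "tool_pos": TCP position; "tcp_rot": TCP orientation; "contact_force": force on the tool from outside, world axes, zero at the start; "wrist_torque": the same for the moment, N m; "gripper_width": finger opening in m; "finger_force": force on a finger pad.
Only numpy, scipy, OpenCV 4.12 (cv2) and the standard library are available. Lean on these libraries where they do the work, as an engineer would, in place of code of your own. Each camera call takes 0.05 s, during which the arm holds its last target. There are 200 camera calls.

## Working session

There is one attempt and no reset: what is moved stays moved. The work goes in short steps, Python scripts to look and compute and a tool call to move; the robot and the scene stay as the last step left them, time stands still between calls to the robot, and variables do not carry over. Pictures are saved under pics/ and viewed, at most 12 in all, crops included, and the job is handed in when it is done.

Besides the shell and the picture viewer there is one more tool, called by a JSON object that holds its "method" and its "body". jog_arm: Moves the arm, as the interface text tells. Its arguments: {"type":"object","properties":{"targets":{"type":"array"},"squeeze":{"type":"number"}},"required":["targets"]}

```bash
mkdir -p pics
python3 - <<'E'
from station import *
import cv2
for n in("scene","top"):
    cv2.imwrite(f"pics/{n}0.png",grab_frame(n)[:,:,::-1]); print(camera_model(n))
print(sense())
E
```

```text
{'fx': 537.9146769934425, 'fy': 537.9146769934425, 'cx': 310.3823258614974, 'cy': 238.74598146405756, 'xyz': array([1.35695557, 0.33527299, 0.87453722]), 'attitude': array([0.58897018, 0.82046527, 1.73461156])}
{'fx': 518.5934762306449, 'fy': 518.5934762306449, 'cx': 328.36752767185044, 'cy': 248.3849005773858, 'xyz': array([0.2174373 , 0.03167936, 1.23939747]), 'attitude': array([ 0.14216226, -0.15144841, -1.55330933])}
{'time': 0.1, 'joint_positions': array([-1.45129923e+00,  2.91246110e-01, -1.54018927e-01,  1.12673007e+00,
        1.37569903e-05,  1.43152902e+00]), 'dq': array([ 0.00270758, -0.00033706,  0.00100893, -0.00133826,  0.00295609,
        0.00010189]), 'tau': array([ 1.69269948e-03, -5.37977028e+01,  3.31918395e+01,  9.32572206e-03,
       -1.89371203e-04,  3.86654975e-06]), 'tool_pos': array([ 0.13431938, -0.5071364 ,  0.24179014]), 'tcp_rot': array([-3.11414600e+00, -4.05178450e-01, -4.02067597e-05]), 'contact_force': array([ 0.38078555,  0.93707411, -0.64562482]), 'wrist_torque': array([ 0.020315  ,  0.03928676, -0.04211076]), 'finger_force': 0.0, 'gripper_width': 0.08577361375102995}
```

View pics/scene0.png

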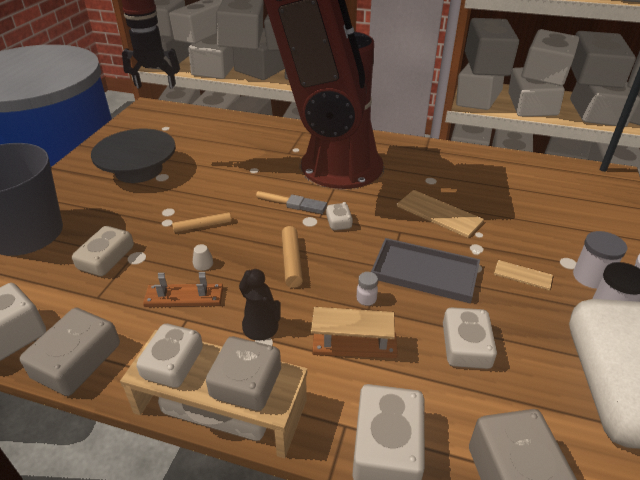

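View pics/top0.png

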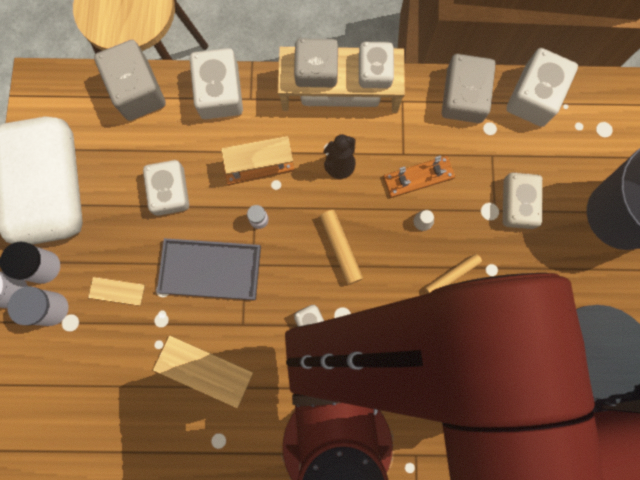

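Top view: +x is up in the picture and +y is to the left.
- **Board candidates:** the one lying on the wide clips at scene (353,322) / top (257,155); a small slat at scene (523,274) / top (116,291); a big plank at scene (440,213) / top (203,371). I choose the one on the clips.
- **Thick roller candidates:** scene (291,256) / top (341,246).
- **Slim roller candidates:** scene (203,222) / top (454,274). The trowel handle at scene (271,197) is a lookalike.

The close crops will check these choices.

```bash
cat > h.py <<'E'
import numpy as np, cv2
from scipy.spatial.transform import Rotation as R
from station import *
def cam(n):
    c=camera_model(n); return c,R.from_rotvec(c['attitude']).as_matrix()
def ray(n,p):
    c,M=cam(n); d=M@np.array([(p[0]-c['cx'])/c['fx'],-(p[1]-c['cy'])/c['fy'],-1]); return np.array(c['xyz']),d/np.linalg.norm(d)
def onz(n,p,z):
    o,d=ray(n,p); return o+d*(z-o[2])/d[2]
def tri(ps,pt):
    A=np.zeros((3,3));b=np.zeros(3);rs=[ray("scene",ps),ray("top",pt)]
    for o,d in rs:
        P=np.eye(3)-np.outer(d,d);A+=P;b+=P@o
    x=np.linalg.solve(A,b); return x,[np.linalg.norm(np.cross(x-o,d)) for o,d in rs]
def proj(n,X):
    c,M=cam(n); v=M.T@(np.array(X)-c['xyz']); return c['cx']+c['fx']*v[0]/-v[2], c['cy']+c['fy']*v[1]/v[2]
E
python3 - <<'E'
import cv2
t=cv2.imread('pics/top0.png');s=cv2.imread('pics/scene0.png')
cv2.imwrite('pics/tc.png',cv2.resize(t[120:310,210:490],None,fx=2.8,fy=2.8,interpolation=cv2.INTER_CUBIC))
cv2.imwrite('pics/sc.png',cv2.resize(s[180:360,140:410],None,fx=2.9,fy=2.9,interpolation=cv2.INTER_CUBIC))
h=cv2.cvtColor(t,cv2.COLOR_BGR2HSV);g=cv2.cvtColor(s,cv2.COLOR_BGR2HSV)
print('top thick,slim,board,bench,tray',[h[y,x].tolist() for x,y in((341,246),(454,274),(257,155),(300,225),(208,270))])
print('scene',[g[y,x].tolist() for x,y in((291,256),(203,222),(353,322),(330,280),(425,270))])
E
```

```text
top thick,slim,board,bench,tray [[18, 139, 229], [19, 130, 239], [20, 116, 235], [15, 161, 168], [0, 9, 119]]
scene [[16, 133, 194], [15, 137, 168], [17, 119, 201], [14, 151, 133], [0, 14, 92]]
```

View pics/tc.png

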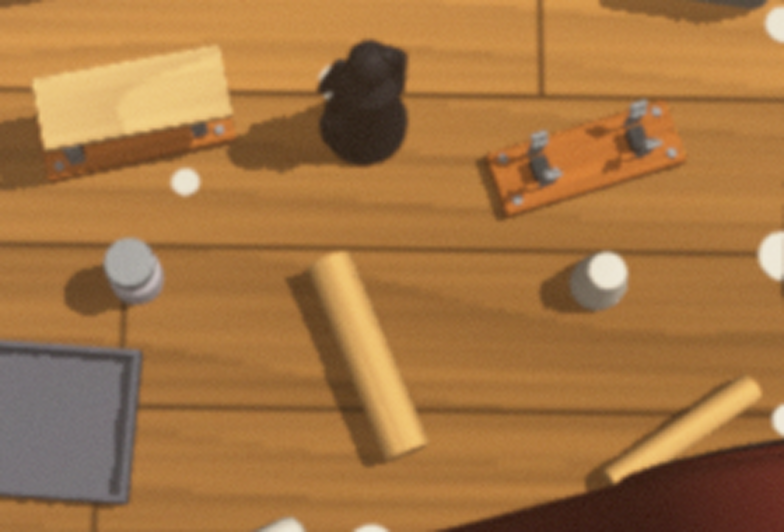

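View pics/sc.png

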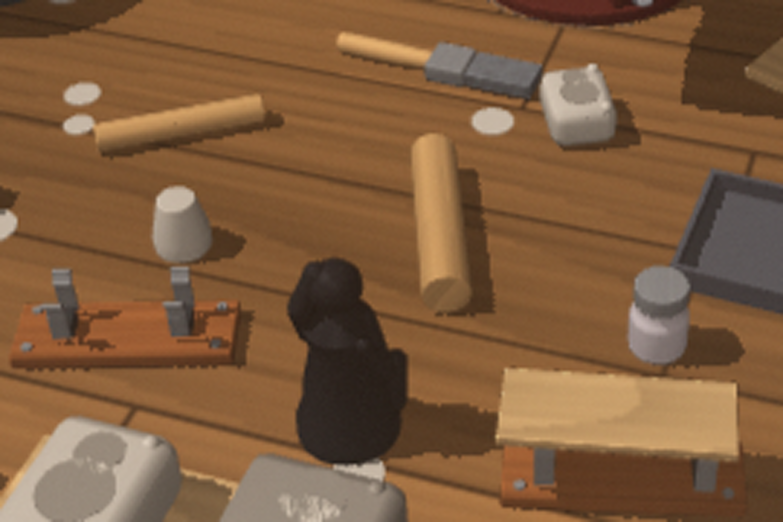

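The crops confirm the choices: in the top crop, the board lies over the wide clips at (135,95), the thick roller is at (365,355), the slim one at (685,430), and the narrow rail at (585,155). The scene crop shows the trowel handle at (385,50) as a decoy, and the narrow clip posts at (63,300) and (180,300).

```bash
cat > m.py <<'E'
from h import *
I={n:cv2.imread(f'pics/{n}0.png') for n in('top','scene')}
def gc(n,box,pad=8):
    x0,y0,x1,y1=box; x0-=pad;y0-=pad;x1+=pad;y1+=pad
    m=np.zeros((480,640),np.uint8); cv2.setRNGSeed(1)
    im=I[n][y0-20:y1+20,x0-20:x1+20].copy(); mm=np.zeros(im.shape[:2],np.uint8)
    cv2.grabCut(im,mm,(20,20,x1-x0,y1-y0),np.zeros((1,65)),np.zeros((1,65)),6,cv2.GC_INIT_WITH_RECT)
    mm=((mm==1)|(mm==3)).astype(np.uint8); m[y0-20:y1+20,x0-20:x1+20]=mm
    c=max(cv2.findContours(m,cv2.RETR_EXTERNAL,cv2.CHAIN_APPROX_NONE)[0],key=cv2.contourArea)
    return c
def quad(c):
    r=cv2.minAreaRect(c); return r
B={'thick':((318,208,363,285),(280,224,304,290)),'slim':((424,254,484,294),(172,212,234,234)),'board':((220,136,295,173),(310,306,397,338)),
 'nrail':((382,154,456,198),(143,272,224,308)),'tray':((156,238,261,301),(371,241,481,299))}
vis={n:I[n].copy() for n in I}
for k,(bt,bs) in B.items():
    for n,b in(('top',bt),('scene',bs)):
        c=gc(n,b); r=cv2.minAreaRect(c); cv2.drawContours(vis[n],[c],-1,(0,255,0),1)
        e=1; q=None
        for e in np.arange(1,12,.5):
            q=cv2.approxPolyDP(cv2.convexHull(c),e,True)
            if len(q)<=4: break
        print(k,n,np.round(r[0],1),np.round(r[1],1),round(r[2],1),q[:,0].tolist())
v=np.hstack([cv2.resize(vis['top'][130:310,150:490],None,fx=1.6,fy=1.6),np.zeros((288,1,3),np.uint8)])
w=cv2.resize(vis['scene'][190:350,140:490],None,fx=1.6,fy=1.6)[:,:v.shape[1]]
w=cv2.copyMakeBorder(w,0,0,0,max(0,v.shape[1]-w.shape[1]),cv2.BORDER_CONSTANT)
cv2.imwrite('pics/vis.png',np.vstack([v,w]))
E
python3 m.py
```

```text
thick top [336.6 247.9] [76.5 25.2] 67.2 [[328, 210], [361, 275], [343, 286], [312, 220]]
thick scene [295.7 256.9] [63.  24.9] 85.7 [[287, 226], [304, 239], [310, 287], [285, 281]]
slim top [454.4 274.1] [10.5 62.1] 56.3 [[481, 258], [452, 282], [427, 289], [471, 257]]
slim scene [204.7 222.8] [12.9 64.6] 79.6 [[237, 220], [178, 234], [172, 224], [223, 213]]
board top [257.4 160.3] [37.8 68.9] 79.4 [[288, 137], [288, 172], [225, 171], [222, 148]]
board scene [352.7 321.1] [82.4 25.1] 3.8 [[314, 307], [393, 312], [393, 336], [311, 330]]
nrail top [414.7 168.4] [42.6 72.5] 73.1 [[448, 154], [452, 179], [387, 198], [384, 156]]
nrail scene [185.4 289.5] [34.4 83.3] 88.9 [[227, 287], [222, 306], [144, 306], [158, 273]]
tray top [207.2 269.8] [102.7  57.5] 4.5 [[160, 242], [259, 245], [255, 299], [157, 294]]
tray scene [429.6 269.7] [108.9  44.9] 13.9 [[386, 240], [479, 259], [478, 301], [378, 280]]
```

View pics/vis.png

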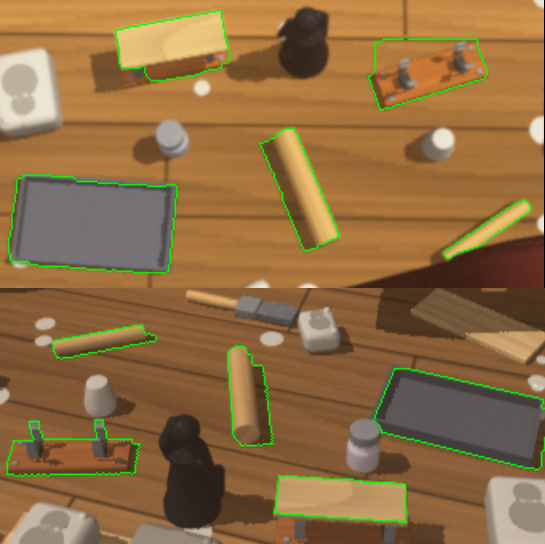

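The grabCut outlines take in some shadow on the rollers, the rail and the top view of the board, at vis (265,145) and (150,75). The tray and the scene view of the board are clean. So I'll use edge pixels read from the crops, triangulated across both views.

```bash
cat >> h.py <<'E'
def T(p): return (210+(p[0]+.5)/2.8-.5,120+(p[1]+.5)/2.8-.5)
def S(p): return (140+(p[0]+.5)/2.9-.5,180+(p[1]+.5)/2.9-.5)
def axis(sl,tl):
    "cylinder axis from silhouette midlines in scene and top: intersect planes"
    N=[];b=[]
    for n,l in(("scene",sl),("top",tl)):
        o,d0=ray(n,l[0]);_,d1=ray(n,l[1]); m=np.cross(d0,d1);m/=np.linalg.norm(m);N.append(m);b.append(m@o)
    v=np.cross(*N);v/=np.linalg.norm(v)
    x=np.linalg.lstsq(np.array(N+[v]),np.array(b+[v@np.array([.4,0,.02])]),rcond=None)[0]
    def near(n,p):
        o,d=ray(n,p);A=np.stack([v,-d],1);s=np.linalg.lstsq(A,o-x,rcond=None)[0];return x+v*s[0]
    return v,[near("scene",p) for p in sl]+[near("top",p) for p in tl]
E
python3 - <<'E'
from h import *
np.set_printoptions(precision=4,suppress=True)
print('board'); 
for s,t in(((502,368),(232,117)),((737,382),(42,148)),((738,458),(33,79)),((497,446),(219,46))):print(*tri(S(s),T(t)))
print('nrail')
for s,t in(((236,360),(487,153)),((12,360),(664,100)),((30,303),(686,155)),((240,302),(508,216))):print(*tri(S(s),T(t)))
print('thick',*axis([S((433.5,139)),S((445.5,292))],[T((330.5,259.5)),T((406.5,450))]))
print('slim',*axis([S((98.5,140.5)),S((264,107))],[T((610,476)),T((754,386))]))
print('tray')
for s,t in(((386,241),(255,299)),((480,260),(157,294)),((478,298),(160,241)),((374,280),(260,245))):print(*tri(s,t))
for q in((312,307),(395,313),(395,339),(311,332)): pass
print('fig',onz('top',(341,175),0),'wrail near edge z14',onz('top',T((50,178)),.014),onz('top',T((235,138)),.014))
print(R.from_rotvec(sense()['tcp_rot']).as_matrix())
E
```

```text
board
[0.646  0.1108 0.0759] [np.float64(0.0022695270684483615), np.float64(0.0022695270684484443)]
[0.6148 0.2689 0.0796] [np.float64(0.0017096088871211214), np.float64(0.00170960888712119)]
[0.6771 0.281  0.0754] [np.float64(0.0010528365535617103), np.float64(0.0010528365535616565)]
[0.7106 0.1255 0.0715] [np.float64(0.00046646343843381787), np.float64(0.0004664634384337642)]
nrail
[ 0.6388 -0.1074  0.0096] [np.float64(0.0017948940734764092), np.float64(0.0017948940734763285)]
[ 0.6903 -0.2671  0.0121] [np.float64(0.00013041907098234473), np.float64(0.00013041907098239187)]
[ 0.6368 -0.2827  0.0179] [np.float64(0.0010010655180810284), np.float64(0.0010010655180809989)]
[ 0.5816 -0.1276  0.011 ] [np.float64(0.0006056636611542513), np.float64(0.0006056636611543836)]
thick [0.9272 0.374  0.0205] [array([ 0.3481, -0.048 ,  0.0153]), array([0.532 , 0.0262, 0.0194]), array([0.5376, 0.0285, 0.0195]), array([ 0.3728, -0.038 ,  0.0158])]
slim [-0.5315  0.8456  0.0488] [array([ 0.4312, -0.3348,  0.011 ]), array([ 0.352 , -0.2089,  0.0183]), array([ 0.3526, -0.2098,  0.0182]), array([ 0.4327, -0.3371,  0.0109])]
tray
[0.3259 0.1984 0.0124] [np.float64(0.0007617842260686719), np.float64(0.0007617842260686641)]
[0.3347 0.4272 0.0164] [np.float64(0.0008879238384009637), np.float64(0.0008879238384010582)]
[0.4622 0.4308 0.015 ] [np.float64(9.934022074118447e-05), np.float64(9.934022074110447e-05)]
[ 0.458   0.1952 -0.0006] [np.float64(0.003069070054195598), np.float64(0.003069070054195578)]
fig [ 0.6395 -0.0036  0.    ] wrail near edge z14 [0.6095 0.2758 0.014 ] [0.6487 0.1142 0.014 ]
[[ 0.9667  0.2559 -0.0001]
 [ 0.2559 -0.9667  0.0012]
 [ 0.0002 -0.0012 -1.    ]]
```

```bash
cat >> h.py <<'E'
def to(X,yaw_y=None):
    "shift & turn units to bring TCP to X with tool y along yaw_y (deg, mod 180)"
    s=sense();M=R.from_rotvec(s['tcp_rot']).as_matrix();d=M.T@(np.array(X)-s['tool_pos'])/.5
    cur=np.degrees(np.arctan2(M[1,1],M[0,1]));t=0
    if yaw_y is not None:
        t=-(yaw_y-cur)/360; t=(t+.25)%.5-.25
    print('shift',np.round(d,4),'turn',round(t,4),'| now',np.round(s['tool_pos'],4),'yaw',round(cur,2),'q',np.round(s['joint_positions'],2),'w',round(s['gripper_width'],4),'F',np.round(s['contact_force'],1),'t',round(s['time'],2))
E
python3 -c "
from h import *
to([.662,.197,.2],11.7)"
```

```text
shift [ 1.3806 -1.0912  0.0851] turn -0.2413 | now [ 0.1343 -0.5071  0.2418] yaw -75.17 q [-1.45  0.29 -0.15  1.13  0.    1.43] w 0.0858 F [ 0.4  0.9 -0.6] t 0.1
```

{"method": "jog_arm", "body": {"targets": [[[0.69,-0.546,0],-0.2413,1],[[0.69,-0.546,0],-0.2413,1],[[0.69,-0.546,0],-0.2413,1],[[0.69,-0.546,0],-0.2413,1],[[0.69,-0.546,0],-0.2413,1],[[0.69,-0.546,0],-0.2413,1],[[0.69,-0.546,0],-0.2413,1],[[0.69,-0.546,0],-0.2413,1],[[0.69,-0.546,0],-0.2413,1],[[0.69,-0.546,0],-0.2413,1],[[0.69,-0.546,0],-0.2413,1],[[0.69,-0.546,0],-0.2413,1],[[0.69,-0.546,0],-0.2413,1]]}}

```text
time: 1.18
tool_pos: [0.3984, -0.154, 0.242]
tcp_rot: [-1.972, -2.445, 0.0]
contact_force: [-1.3, -0.7, 0.2]
gripper_width: 0.0853
finger_force: 0.0
```

```bash
python3 -c "
from h import *
to([.662,.197,.2],11.7);to([.662,.197,.076],11.7)"
```

```text
shift [0.5744 0.6638 0.084 ] turn 0.0014 | now [ 0.3984 -0.154   0.242 ] yaw 12.22 q [-0.54  0.11 -0.39  1.08 -0.    0.82] w 0.0853 F [-1.3 -0.7  0.2] t 1.18
shift [0.5743 0.6639 0.332 ] turn 0.0014 | now [ 0.3984 -0.154   0.242 ] yaw 12.22 q [-0.54  0.11 -0.39  1.08 -0.    0.82] w 0.0853 F [-1.3 -0.7  0.2] t 1.18
```

{"method": "jog_arm", "body": {"targets": [[[0.574,0.664,0],0,1],[[0.574,0.664,0],0,1],[[0.574,0.664,0],0,1],[[0.574,0.664,0],0,1],[[0.574,0.664,0],0,1],[[0.574,0.664,0],0,1],[[0.574,0.664,0],0,1],[[0.574,0.664,0],0,1],[[0.574,0.664,0],0,1],[[0.574,0.664,0],0,1],[[0.574,0.664,0],0,1],[[0.574,0.664,0],0,1],[[0.574,0.664,0.15],0,1],[[0.574,0.664,0.15],0,1],[[0.574,0.664,0.2],0,1],[[0.574,0.664,0.25],0,1],[[0.574,0.664,0.28],0,1],[[0.574,0.664,0.31],0,1],[[0.574,0.664,0.33],0,1],[[0.574,0.664,0.33],0,1]]}}

```text
time: 2.85
tool_pos: [0.6634, 0.1915, 0.0749]
tcp_rot: [-1.986, -2.431, 0.005]
contact_force: [-0.7, 0.5, -0.1]
gripper_width: 0.0855
finger_force: 0.0
```

{"method": "jog_arm", "body": {"targets": [[[0,0,0],0,0.2],[[0,0,0],0,0],[[0,0,0],0,0],[[0,0,0],0,0],[[0,0,0],0,0],[[0,0,0],0,0],[[0,0,0],0,0],[[0,0,0],0,0]], "squeeze": 30}}

```text
time: 3.52
tool_pos: [0.6658, 0.1929, 0.0787]
tcp_rot: [1.983, 2.434, 0.002]
contact_force: [0.6, -1.5, 6.8]
gripper_width: 0.0625
finger_force: 33.4
```

```bash
python3 -c "
from h import *
cv2.imwrite('pics/s1.png',grab_frame('scene')[150:400,220:540,::-1])
to([.394,.313,.15],92)"
```

```text
shift [ 0.3451 -0.4835 -0.1438] turn -0.2231 | now [0.6659 0.1929 0.0787] yaw 11.68 q [ 0.18  0.72  0.12  0.97 -0.    1.54] w 0.0625 F [ 0.2 -2.1  6.9] t 3.57
```

View pics/s1.png

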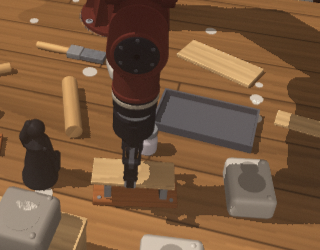

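The scene view shows the gripper straddling the board across its middle at (133,170). It closed at 62.5 mm with 33 N, so the board is held.

```bash
python3 -c "
from h import *
to([.395,.309,.2],-1.6)"
```

```text
shift [ 0.3368 -0.483  -0.2438] turn 0.0369 | now [0.6659 0.1929 0.0787] yaw 11.68 q [ 0.18  0.72  0.12  0.97 -0.    1.54] w 0.0625 F [ 0.2 -2.1  6.9] t 3.57
```

{"method": "jog_arm", "body": {"targets": [[[0,0,-0.04],0,0],[[0,0,-0.1],0,0],[[0,0,-0.17],0,0],[[0,0,-0.244],0,0],[[0.05,-0.06,-0.244],0.01,0],[[0.1,-0.12,-0.244],0.02,0],[[0.15,-0.18,-0.244],0.037,0],[[0.2,-0.24,-0.244],0.037,0],[[0.24,-0.3,-0.244],0.037,0],[[0.28,-0.36,-0.244],0.037,0],[[0.31,-0.42,-0.244],0.037,0],[[0.337,-0.47,-0.244],0.037,0],[[0.337,-0.483,-0.244],0.037,0],[[0.337,-0.483,-0.244],0.037,0],[[0.337,-0.483,-0.244],0.037,0],[[0.337,-0.483,-0.244],0.037,0],[[0.337,-0.483,-0.244],0.037,0]]}}

```text
time: 4.98
tool_pos: [0.3955, 0.3089, 0.1993]
tcp_rot: [2.254, 2.188, 0.001]
contact_force: [0.3, -0.3, -1.3]
gripper_width: 0.0627
finger_force: 33.1
```

```bash
python3 -c "
from h import *
cv2.imwrite('pics/top2.png',grab_frame('top')[:,:,::-1]);cv2.imwrite('pics/scene2.png',grab_frame('scene')[:,:,::-1])
to([.395,.309,.025],-1.6)"
```

```text
shift [ 0.0004 -0.0004  0.3482] turn -0.0003 | now [0.3952 0.3088 0.1991] yaw -1.69 q [ 0.52  0.28 -0.29  1.   -0.    2.12] w 0.0623 F [-0.3 -0.6  0. ] t 5.08
```

{"method": "jog_arm", "body": {"targets": [[[0,0,0.08],0,0],[[0,0,0.15],0,0],[[0,0,0.22],0,0],[[0,0,0.28],0,0],[[0,0,0.32],0,0],[[0,0,0.345],0,0],[[0,0,0.356],0,0],[[0,0,0.36],0,0],[[0,0,0.36],0,0]]}}

```text
time: 5.83
tool_pos: [0.3947, 0.309, 0.0193]
tcp_rot: [-2.253, -2.189, 0.0]
contact_force: [0.4, -0.5, -0.1]
gripper_width: 0.063
finger_force: 33.1
```

{"method": "jog_arm", "body": {"targets": [[[0,0,0],0,0.7],[[0,0,0],0,0.7],[[0,0,0],0,0.7],[[0,0,0],0,0.7],[[0,0,-0.04],0,0.7],[[0,0,-0.1],0,0.7],[[0,0,-0.18],0,1],[[0,0,-0.26],0,1],[[0,0,-0.34],0,1],[[0,0,-0.4],0,1],[[0.1,0.1,-0.4],0,1],[[0.2,0.1,-0.4],0,1],[[0.3,0.1,-0.4],0,1],[[0.3,0.1,-0.4],0,1],[[0.3,0.1,-0.4],0,1]]}}

```text
time: 7.08
tool_pos: [0.4488, 0.4633, 0.2184]
tcp_rot: [-2.248, -2.192, -0.003]
contact_force: [-0.9, -1.4, -0.4]
gripper_width: 0.0855
finger_force: 0.0
```

Run:
```python
from h import *
t=grab_frame('top')[:,:,::-1].copy();s=grab_frame('scene')[:,:,::-1].copy()
cv2.imwrite('pics/top3.png',t);cv2.imwrite('pics/scene3.png',s)
a=cv2.resize(t[130:205,210:465],None,fx=3.1,fy=3.1,interpolation=cv2.INTER_CUBIC)
b=cv2.resize(s[262:372,140:403],None,fx=3.0,fy=3.0,interpolation=cv2.INTER_CUBIC)
w=max(a.shape[1],b.shape[1]); p=lambda i:cv2.copyMakeBorder(i,0,0,0,w-i.shape[1],cv2.BORDER_CONSTANT)
print(a.shape,b.shape);cv2.imwrite('pics/c3.png',np.vstack([p(a),p(b)]))
for n,im,bx,th in(('top',t,(310,200,370,295),200),('top',t,(415,245,495,300),200),('scene',s,(275,218,312,295),150),('scene',s,(165,205,240,240),150),('top',t,(150,230,270,310),200)):
    x0,y0,x1,y1=bx;h=cv2.cvtColor(im[y0:y1,x0:x1],cv2.COLOR_BGR2HSV)
    m=((h[...,2]>th)&(h[...,1]<158)&(h[...,1]>60)).astype(np.uint8)
    c=max(cv2.findContours(m,0,1)[0],key=cv2.contourArea);r=cv2.minAreaRect(c);bp=cv2.boxPoints(r)+[x0,y0]
    print(n,np.round(bp,1).tolist(),np.round(r[1],1))
```

```text
(232, 790, 3) (330, 789, 3)
top [[324.4, 212.5], [332.0, 209.3], [360.4, 277.4], [352.8, 280.6]] [73.8  8.2]
top [[428.2, 288.9], [478.0, 255.1], [481.2, 259.8], [431.4, 293.6]] [ 5.7 60.2]
scene [[280.5, 226.5], [293.5, 225.4], [297.9, 277.9], [284.9, 279.0]] [52.7 13. ]
scene [[171.0, 220.0], [229.2, 211.7], [230.4, 219.9], [172.2, 228.3]] [ 8.3 58.8]
top [[172.9, 280.8], [174.0, 255.7], [240.3, 258.6], [239.2, 283.6]] [66.3 25.1]
```

View pics/c3.png

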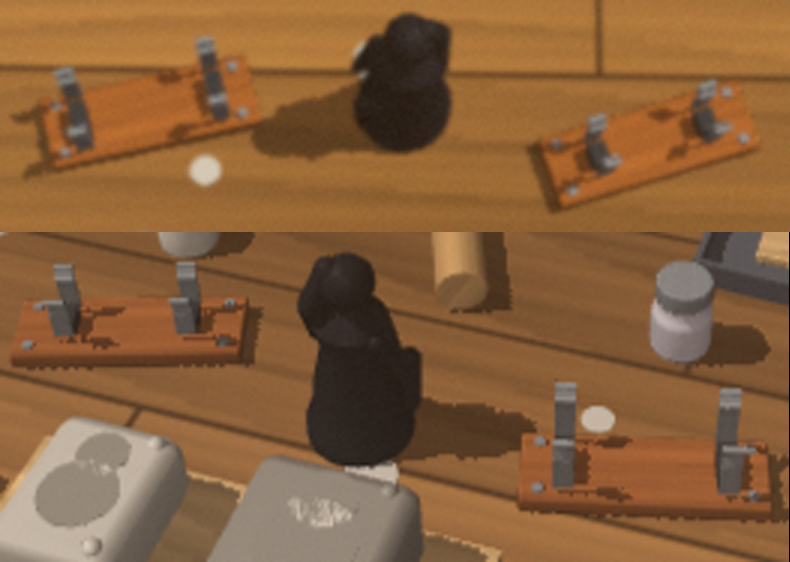

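The crop shows both rails fully exposed and the board in the tray (a 66x25 px box, flat). Bolt heads are visible: wide rail in the top part at (58,106), (232,66), (248,113), (67,152), and narrow rail at (557,145), (709,88), (744,138), (572,190). I'll triangulate those.

Run:
```python
from h import *
np.set_printoptions(precision=4,suppress=True)
A=lambda p:(210+(p[0]+.5)/3.1-.5,130+(p[1]+.5)/3.1-.5)
B=lambda p:(140+(p[0]+.5)/3-.5,262+(p[1]-232+.5)/3-.5)
iA=lambda q:((q[0]-210)*3.1,(q[1]-130)*3.1); iB=lambda q:((q[0]-140)*3,(q[1]-262)*3+232)
for nm,L,zt,gap,w in(('wide',[((752,496),(58,106)),((540,487),(232,66)),((540,440),(248,113)),((757,450),(67,152))],.069,.11,.055),
 ('narrow',[((223,342),(557,145)),((28,345),(709,88)),((40,306),(744,138)),((229,303),(572,190))],.059,.09,.043)):
    P=[tri(B(s),A(t)) for s,t in L]; X=np.array([p for p,_ in P]);
    G=np.array([onz('top',A(t),.016) for s,t in L]);H=np.array([onz('scene',B(s),.016) for s,t in L])
    print(nm);print(X,[round(e[0]*1e3,1) for _,e in P])
    for Q in(X,G,H):
        d=(Q[0]-Q[1]+Q[3]-Q[2]);print('c',Q.mean(0),'ang',np.degrees(np.arctan2(d[1],d[0])),np.linalg.norm(Q[0]-Q[1]),np.linalg.norm(Q[3]-Q[2]))
    d=(X[0]-X[1]+X[3]-X[2])[:2];d/=np.linalg.norm(d);n=np.array([d[1],-d[0]]);c=X.mean(0)[:2]
    for a in(1,-1):
        for b in(1,-1):
            p=[*(c+a*gap/2*d+b*w/2*n),zt];print('jaw',a,b,np.round(iA(proj('top',p))),np.round(iB(proj('scene',p))))
mid=lambda b,i,j:((b[i][0]+b[j][0])/2,(b[i][1]+b[j][1])/2)
```

```text
wide
[[0.6592 0.2751 0.0157]
 [0.6943 0.1377 0.0168]
 [0.6549 0.1248 0.0161]
 [0.6203 0.2684 0.0161]] [np.float64(0.7), np.float64(0.1), np.float64(0.9), np.float64(1.7)]
c [0.6572 0.2015 0.0162] ang 103.94385033971935 0.14180976600372228 0.14772487328229064
c [0.6574 0.2011 0.016 ] ang 104.05646679204014 0.14239019855702628 0.1468507796643823
c [0.6569 0.2019 0.016 ] ang 103.76508536339846 0.1411781517710176 0.14862310993271308
jaw 1 1 [64. 67.] [735. 451.]
jaw 1 -1 [ 78. 133.] [731. 387.]
jaw -1 1 [204.  36.] [563. 444.]
jaw -1 -1 [219. 102.] [566. 380.]
narrow
[[ 0.6326 -0.1235  0.0153]
 [ 0.6822 -0.2495  0.022 ]
 [ 0.6399 -0.272   0.0166]
 [ 0.5953 -0.1354  0.0167]] [np.float64(1.0), np.float64(6.1), np.float64(0.3), np.float64(1.5)]
c [ 0.6375 -0.1951  0.0177] ang 109.73037426648644 0.13551385296344262 0.14369230983846515
c [ 0.6371 -0.1934  0.016 ] ang 109.97072049639343 0.13215789210216553 0.14497455984493415
c [ 0.6364 -0.1987  0.016 ] ang 108.17612619733752 0.14334121926252233 0.14256439826067344
jaw 1 1 [592. 113.] [182. 302.]
jaw 1 -1 [612. 164.] [189. 261.]
jaw -1 1 [701.  77.] [ 56. 306.]
jaw -1 -1 [721. 128.] [ 66. 265.]
```

Run:
```python
from h import *
np.set_printoptions(precision=4,suppress=True)
def blobs(n,bx,k):
    im=cv2.imread(f'pics/{n}3.png');x0,y0,x1,y1=bx;h=cv2.cvtColor(im[y0:y1,x0:x1],cv2.COLOR_BGR2HSV)
    m=(h[...,1]<95).astype(np.uint8);N,l,st,c=cv2.connectedComponentsWithStats(m)
    o=np.argsort(-st[1:,4])[:k]+1;o=sorted(o,key=lambda i:c[i][0])
    return [(st[i][:5]+[x0,y0,0,0,0],c[i]+[x0,y0]) for i in o]
for nm,bt,bs in(('wide',(218,138,298,186),(312,308,400,355)),('narrow',(384,152,456,200),(142,270,226,308))):
    t=blobs('top',bt,2);s=blobs('scene',bs,2)
    for b in t+s:print(nm,b[0].tolist(),np.round(b[1],1))
    P=[onz('top',b[1],.045) for b in t];d=P[0]-P[1];print('top ang',np.degrees(np.arctan2(d[1],d[0])),'mid',(P[0]+P[1])/2,np.linalg.norm(d))
    Q=[onz('scene',b[1],.045) for b in s];d=Q[1]-Q[0];print('scene ang',np.degrees(np.arctan2(d[1],d[0])),'mid',(Q[0]+Q[1])/2,np.linalg.norm(d))
    print('tri',tri(s[1][1],t[0][1]),tri(s[0][1],t[1][1]))
def mid(b,i,j):return ((b[i][0]+b[j][0])/2,(b[i][1]+b[j][1])/2)
st=[[428.2,288.9],[478.0,255.1],[481.2,259.8],[431.4,293.6]]
ss=[[171.0,220.0],[229.2,211.7],[230.4,219.9],[172.2,228.3]]
print('slim top z13',onz('top',mid(st,0,3),.02),onz('top',mid(st,1,2),.02));print('slim scene',onz('scene',S((99,141)),.013),onz('scene',S((265,107)),.013))
print('thick top',onz('top',T((330.5,259)),.02),onz('top',T((406.5,450)),.02),'scene',onz('scene',S((434,141)),.02),onz('scene',S((446,292)),.02))
```

```text
wide [232, 163, 7, 15, 77] [235.2 170.2]
wide [276, 153, 7, 15, 72] [279.2 160. ]
wide [324, 312, 8, 35, 243] [327.5 329. ]
wide [379, 314, 13, 35, 277] [382.9 331.7]
top ang 104.5940726927943 mid [0.6464 0.2001 0.045 ] 0.10876403820128734
scene ang 103.39371554633658 mid [0.6561 0.2    0.045 ] 0.11039668288454536
tri (array([0.6358, 0.2536, 0.0365]), [np.float64(0.0007615140245241354), np.float64(0.0007615140245241698)]) (array([0.663 , 0.1465, 0.0384]), [np.float64(0.0017365177617989387), np.float64(0.0017365177617989637)])
narrow [400, 176, 10, 10, 60] [403.9 180.5]
narrow [434, 165, 12, 10, 62] [438.7 170. ]
narrow [151, 273, 16, 24, 195] [160.7 284.9]
narrow [196, 272, 11, 24, 175] [201.8 284. ]
top ang 108.12884142592263 mid [ 0.6263 -0.1962  0.045 ] 0.08913043788091966
scene ang 108.74015330266342 mid [ 0.6403 -0.1958  0.045 ] 0.08985921215148221
tri (array([ 0.6166, -0.1573,  0.0348]), [np.float64(0.001936474239218485), np.float64(0.0019364742392184262)]) (array([ 0.6452, -0.2434,  0.034 ]), [np.float64(0.002418325205380794), np.float64(0.0024183252053807023)])
slim top z13 [ 0.3488 -0.2147  0.02  ] [ 0.4313 -0.3359  0.02  ]
slim scene [ 0.4338 -0.3325  0.013 ] [ 0.3456 -0.2114  0.013 ]
thick top [0.5379 0.0285 0.02  ] [ 0.3723 -0.0378  0.02  ] scene [ 0.3562 -0.0445  0.02  ] [0.5325 0.0268 0.02  ]
```

```bash
python3 -c "
from h import *
to([.452,-.006,.12],-68)"
```

```text
shift [-0.9287  0.0324  0.1977] turn 0.1847 | now [0.4481 0.4587 0.2186] yaw -1.51 q [ 0.68  0.53  0.15  1.19 -0.    2.28] w 0.0852 F [-0.5 -0.2 -0.2] t 7.18
```

{"method": "jog_arm", "body": {"targets": [[[-0.929,0.032,0],0.185,1],[[-0.929,0.032,0],0.185,1],[[-0.929,0.032,0],0.185,1],[[-0.929,0.032,0],0.185,1],[[-0.929,0.032,0],0.185,1],[[-0.929,0.032,0],0.185,1],[[-0.929,0.032,0],0.185,1],[[-0.929,0.032,0],0.185,1],[[-0.929,0.032,0],0.185,1],[[-0.929,0.032,0],0.185,1],[[-0.929,0.032,0],0.185,1],[[-0.929,0.032,0],0.185,1],[[-0.929,0.032,0],0.185,1],[[-0.929,0.032,0.1],0.185,1],[[-0.929,0.032,0.18],0.185,1],[[-0.929,0.032,0.2],0.185,1],[[-0.929,0.032,0.2],0.185,1],[[-0.929,0.032,0.2],0.185,1]]}}

```text
time: 8.68
tool_pos: [0.4504, -0.0063, 0.1194]
tcp_rot: [-3.084, -0.595, 0.002]
contact_force: [-0.3, -1.5, 0.1]
gripper_width: 0.0854
finger_force: 0.0
```

```bash
python3 -c "
from h import *
to([.452,-.006,.016],-68)"
```

```text
shift [0.0034 0.0007 0.2068] turn -0.0005 | now [ 0.4504 -0.0063  0.1194] yaw -68.18 q [-0.18  0.27 -0.54  0.76  0.    2.58] w 0.0854 F [-0.3 -1.5  0.1] t 8.68
```

{"method": "jog_arm", "body": {"targets": [[[0.003,0,0.06],0,1],[[0.003,0,0.12],0,1],[[0.003,0,0.17],0,1],[[0.003,0,0.2],0,1],[[0.003,0,0.207],0,1],[[0.003,0,0.207],0,1],[[0.003,0,0.207],0,-0.5],[[0.003,0,0.207],0,-0.5],[[0.003,0,0.207],0,-0.5],[[0.003,0,0.207],0,-0.5],[[0.003,0,0.207],0,-0.5],[[0.003,0,0.207],0,-0.5],[[0.003,0,0.207],0,-0.5],[[0.003,0,0.207],0,-0.5],[[0.003,0,0.207],0,-0.5],[[0.003,0,0.207],0,-0.5]], "squeeze": 70}}

```text
time: 10.02
tool_pos: [0.4536, -0.0067, 0.0171]
tcp_rot: [3.084, 0.594, 0.003]
contact_force: [-2.1, 0.6, 14.1]
gripper_width: 0.038
finger_force: 68.5
```

{"method": "jog_arm", "body": {"targets": [[[0,0,-0.06],0,-0.5],[[0,0,-0.13],0,-0.5],[[0,0,-0.21],0,-0.5],[[0,0,-0.29],0,-0.5],[[0,0,-0.37],0,-0.5],[[0,0,-0.4],0,-0.5],[[0,0,-0.4],0,-0.5],[[0,0,-0.4],0,-0.5]]}}

```text
time: 10.68
tool_pos: [0.4531, -0.0067, 0.2165]
tcp_rot: [3.084, 0.593, 0.003]
contact_force: [0.2, 1.1, -0.8]
gripper_width: 0.038
finger_force: 71.9
```

Run:
```python
from h import *
t=grab_frame('top')[:,:,::-1].copy();s=grab_frame('scene')[:,:,::-1].copy()
cv2.imwrite('pics/top4.png',t);cv2.imwrite('pics/scene4.png',s)
x=sense()['tool_pos']
u=[int(v) for v in proj('top',x)];w=[int(v) for v in proj('scene',x)];print(u,w)
cr=lambda i,c:cv2.resize(i[max(0,c[1]-65):c[1]+65,max(0,c[0]-65):c[0]+65],(390,390))
cv2.imwrite('pics/c4.png',np.hstack([cr(t,u),cr(s,w)]))
to([.657,.201,.2],14)
```

```text
[344, 229] [288, 187]
shift [ 0.535  -0.2331  0.0287] turn -0.2284 | now [ 0.4518 -0.0065  0.2147] yaw -68.23 q [-0.18  0.17 -0.38  1.02  0.    2.59] w 0.038 F [ 0.4 -0.1 -1. ] t 10.78
```

View pics/c4.png

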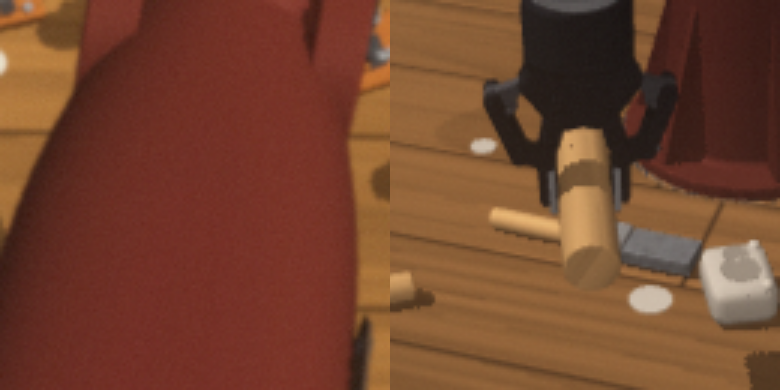

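The crop shows the thick roller held level at mid-length, with its front end face at about (590,263) in the right half, which is scene pixel (290,210). I'll check its centring in the hand.

Run:
```python
from h import *
f=onz('scene',(289.7,209.7),.2177);x=sense()['tool_pos'];u=np.array([np.cos(np.radians(21.8)),np.sin(np.radians(21.8)),0])
d=f-x;print(f,'along',d@u,'lateral',d@np.array([-u[1],u[0],0]))
for p in((1,.09),(-1,.09)):print(proj('scene',x+u*p[0]*p[1]+[0,0,.003]))
```

```text
[0.5300591  0.02406541 0.2177    ] along 0.08396660285990767 lateral -0.0007031895729254535
(np.float64(290.18255430500653), np.float64(211.46472663697037))
(np.float64(286.51324787462653), np.float64(164.42264089720726))
```

```bash
python3 -c "
from h import *
to([.656,.205,.24],14)"
```

```text
shift [ 0.536  -0.2413 -0.0513] turn -0.2284 | now [ 0.4518 -0.0065  0.2147] yaw -68.23 q [-0.18  0.17 -0.38  1.02  0.    2.59] w 0.038 F [ 0.4 -0.1 -1. ] t 10.78
```

{"method": "jog_arm", "body": {"targets": [[[0,0,-0.051],0,-0.5],[[0.04,-0.018,-0.051],-0.019,-0.5],[[0.09,-0.04,-0.051],-0.038,-0.5],[[0.14,-0.063,-0.051],-0.057,-0.5],[[0.19,-0.086,-0.051],-0.076,-0.5],[[0.24,-0.108,-0.051],-0.095,-0.5],[[0.29,-0.13,-0.051],-0.114,-0.5],[[0.34,-0.153,-0.051],-0.133,-0.5],[[0.39,-0.176,-0.051],-0.152,-0.5],[[0.44,-0.198,-0.051],-0.171,-0.5],[[0.48,-0.216,-0.051],-0.19,-0.5],[[0.51,-0.23,-0.051],-0.209,-0.5],[[0.53,-0.238,-0.051],-0.222,-0.5],[[0.536,-0.241,-0.051],-0.2284,-0.5],[[0.536,-0.241,-0.051],-0.2284,-0.5],[[0.536,-0.241,-0.051],-0.2284,-0.5]], "squeeze": 100}}

```text
time: 12.12
tool_pos: [0.6562, 0.2046, 0.2392]
tcp_rot: [-1.935, -2.473, 0.004]
contact_force: [-0.3, -0.1, -1.5]
gripper_width: 0.0375
finger_force: 101.8
```

```bash
python3 -c "
from h import *
to([.656,.205,.095],14)"
```

```text
shift [0.0009 0.0008 0.2883] turn -0.0002 | now [0.6562 0.2046 0.2392] yaw 13.92 q [ 0.2   0.62  0.36  1.32 -0.    1.52] w 0.0375 F [-0.3 -0.1 -1.5] t 12.12
```

{"method": "jog_arm", "body": {"targets": [[[0,0,0.07],0,-0.5],[[0,0,0.14],0,-0.5],[[0,0,0.21],0,-0.5],[[0,0,0.27],0,-0.5],[[0,0,0.3],0,-0.5],[[0,0,0.308],0,-0.5],[[0,0,0.308],0,-0.5]]}}

```text
time: 12.7
tool_pos: [0.6556, 0.2041, 0.0859]
tcp_rot: [-1.935, -2.473, 0.004]
contact_force: [0.0, 0.6, -0.4]
gripper_width: 0.0372
finger_force: 102.1
```

{"method": "jog_arm", "body": {"targets": [[[0,0,0.01],0,-0.5],[[0,0,0.02],0,-0.5],[[0,0,0.03],0,-0.5],[[0,0,0.03],0,-0.5]]}}

```text
time: 13.03
tool_pos: [0.6567, 0.2046, 0.0719]
tcp_rot: [-1.934, -2.475, 0.0]
contact_force: [-0.2, -0.0, -1.9]
gripper_width: 0.0372
finger_force: 102.1
```

{"method": "jog_arm", "body": {"targets": [[[0,0,0.006],0,-0.5],[[0,0,0.012],0,-0.5],[[0,0,0.018],0,-0.5],[[0,0,0.018],0,-0.5]]}}

```text
time: 13.37
tool_pos: [0.6582, 0.205, 0.0651]
tcp_rot: [1.933, 2.474, 0.004]
contact_force: [-0.6, 0.4, 9.8]
gripper_width: 0.0372
finger_force: 103.4
```

{"method": "jog_arm", "body": {"targets": [[[0,0,0.005],0,-0.5],[[0,0,0.01],0,-0.5],[[0,0,0.01],0,-0.5]]}}

```text
time: 13.62
tool_pos: [0.6585, 0.205, 0.0613]
tcp_rot: [1.933, 2.473, 0.005]
contact_force: [-4.3, -1.2, 16.6]
gripper_width: 0.0372
finger_force: 104.2
```

{"method": "jog_arm", "body": {"targets": [[[0,0,0.006],0,-0.5],[[0,0,0.012],0,-0.5],[[0,0,0.018],0,-0.5],[[0,0,0.022],0,-0.5],[[0,0,0.026],0,-0.5],[[0,0,0.026],0,-0.5]]}}

```text
time: 14.12
tool_pos: [0.6577, 0.2048, 0.0455]
tcp_rot: [1.934, 2.475, 0.002]
contact_force: [3.3, 1.0, -1.2]
gripper_width: 0.0374
finger_force: 102.4
```

{"method": "jog_arm", "body": {"targets": [[[0,0,0.004],0,-0.5],[[0,0,0.004],0,-0.5]]}}

```text
time: 14.28
tool_pos: [0.6578, 0.2049, 0.0452]
tcp_rot: [1.933, 2.474, 0.003]
contact_force: [-2.2, -0.5, 14.2]
gripper_width: 0.0376
finger_force: 104.5
```

{"method": "jog_arm", "body": {"targets": [[[0,0,0],0,0.6],[[0,0,0],0,0.6],[[0,0,0],0,0.6],[[0,0,0],0,0.6],[[0,0,0],0,0.6],[[0,0,-0.06],0,0.6],[[0,0,-0.13],0,0.6],[[0,0,-0.2],0,0.6],[[0,0,-0.28],0,1],[[0,0,-0.36],0,1],[[0,0,-0.38],0,1],[[0,0,-0.38],0,1]]}}

```text
time: 15.28
tool_pos: [0.6589, 0.2051, 0.2378]
tcp_rot: [1.931, 2.472, 0.008]
contact_force: [0.8, -0.2, 0.0]
gripper_width: 0.0854
finger_force: 0.0
```

```bash
python3 -c "
from h import *
to([.390,-.273,.235],35.3)"
```

```text
shift [-7.977e-01 -7.532e-01  5.000e-04] turn -0.0592 | now [0.6589 0.2051 0.2378] yaw 14.0 q [0.2  0.62 0.35 1.3  0.   1.52] w 0.0854 F [ 0.8 -0.2  0. ] t 15.28
```

{"method": "jog_arm", "body": {"targets": [[[-0.798,-0.753,0],-0.0592,1],[[-0.798,-0.753,0],-0.0592,1],[[-0.798,-0.753,0],-0.0592,1],[[-0.798,-0.753,0],-0.0592,1],[[-0.798,-0.753,0],-0.0592,1],[[-0.798,-0.753,0],-0.0592,1],[[-0.798,-0.753,0],-0.0592,1],[[-0.798,-0.753,0],-0.0592,1],[[-0.798,-0.753,0],-0.0592,1],[[-0.798,-0.753,0],-0.0592,1],[[-0.798,-0.753,0],-0.0592,1],[[-0.798,-0.753,0],-0.0592,1],[[-0.798,-0.753,0],-0.0592,1],[[-0.798,-0.753,0],-0.0592,1],[[-0.798,-0.753,0.1],-0.0592,1],[[-0.798,-0.753,0.2],-0.0592,1],[[-0.798,-0.753,0.3],-0.0592,1],[[-0.798,-0.753,0.3],-0.0592,1],[[-0.798,-0.753,0.3],-0.0592,1]]}}

```text
time: 16.87
tool_pos: [0.3847, -0.2702, 0.0781]
tcp_rot: [-1.439, -2.782, -0.004]
contact_force: [-0.3, 0.1, 0.7]
gripper_width: 0.0853
finger_force: 0.0
```

```bash
python3 -c "
from h import *
to([.390,-.273,.012],35.3)"
```

```text
shift [-0.0119  0.0056  0.1322] turn 0.0 | now [ 0.3847 -0.2702  0.0781] yaw 35.3 q [-0.77  0.36 -0.53  0.68  0.    0.19] w 0.0853 F [-0.3  0.1  0.7] t 16.87
```

{"method": "jog_arm", "body": {"targets": [[[-0.012,0.006,0.05],0,1],[[-0.012,0.006,0.09],0,1],[[-0.012,0.006,0.115],0,1],[[-0.012,0.006,0.124],0,1],[[-0.012,0.006,0.124],0,1],[[-0.012,0.006,0.124],0,1],[[-0.012,0.006,0.124],0,-0.8],[[-0.012,0.006,0.124],0,-0.8],[[-0.012,0.006,0.124],0,-0.8],[[-0.012,0.006,0.124],0,-0.8],[[-0.012,0.006,0.124],0,-0.8],[[-0.012,0.006,0.124],0,-0.8],[[-0.012,0.006,0.124],0,-0.8],[[-0.012,0.006,0.124],0,-0.8],[[-0.012,0.006,0.124],0,-0.8],[[-0.012,0.006,0.124],0,-0.8],[[-0.012,0.006,0.124],0,-0.8]], "squeeze": 80}}

```text
time: 18.28
tool_pos: [0.3942, -0.2768, 0.022]
tcp_rot: [1.443, 2.79, -0.0]
contact_force: [-2.5, 2.4, 11.2]
gripper_width: 0.0223
finger_force: 78.0
```

{"method": "jog_arm", "body": {"targets": [[[0,0,-0.06],0,-0.8],[[0,0,-0.13],0,-0.8],[[0,0,-0.2],0,-0.8],[[0,0,-0.27],0,-0.8],[[0,0,-0.34],0,-0.8],[[0,0,-0.37],0,-0.8],[[0,0,-0.37],0,-0.8],[[0,0,-0.37],0,-0.8]]}}

```text
time: 18.95
tool_pos: [0.3943, -0.2769, 0.2067]
tcp_rot: [1.442, 2.789, -0.001]
contact_force: [-0.8, -0.1, -0.7]
gripper_width: 0.0226
finger_force: 79.4
```

Run:
```python
from h import *
s=grab_frame('scene')[:,:,::-1].copy()
cv2.imwrite('pics/scene5.png',s)
x=sense()['tool_pos']
w=[int(v) for v in proj('scene',x)];print(w)
a=s[w[1]-60:w[1]+60,w[0]-70:w[0]+70];b=s[265:365,280:420]
cv2.imwrite('pics/c5.png',np.hstack([cv2.resize(a,(420,360)),cv2.resize(b,(380,271),interpolation=cv2.INTER_CUBIC)[:,:].copy() if 0 else cv2.copyMakeBorder(cv2.resize(b,(378,270)),0,90,0,0,cv2.BORDER_CONSTANT)]))
u=np.array([np.cos(np.radians(125.3)),np.sin(np.radians(125.3)),0])
for k in(.075,-.075):print(np.round(proj('scene',x+u*k),1))
to([.637,-.1965,.24],18.5)
```

```text
[189, 159]
[220.4 153.8]
[157.  164.5]
shift [-0.1508  0.4893 -0.0688] turn 0.0467 | now [ 0.3937 -0.2764  0.2057] yaw 35.31 q [-0.76  0.23 -0.33  1.01  0.    0.19] w 0.0225 F [-0.3  0.2 -1.7] t 19.0
```

View pics/c5.png

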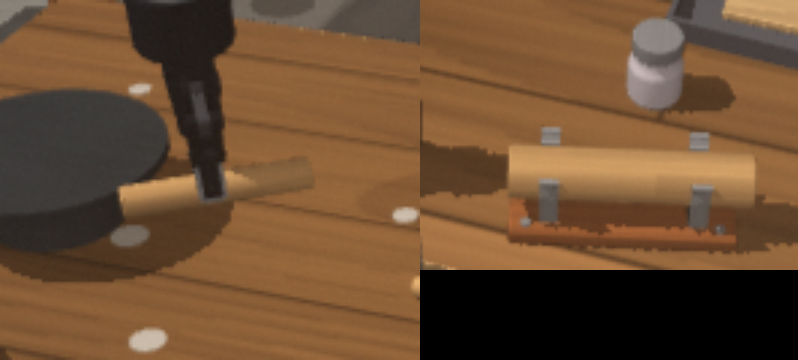

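The left half shows the slim roller held level across its middle, with its ends at (124,203) and (310,173). The right half shows the thick roller seated in both wide clips, overhanging 42 px and 54 px (about 4 mm off centre, within tolerance).

```bash
python3 -c "
from h import *
to([.639,-.202,.2],18.5)"
```

```text
shift [-0.1621  0.4863  0.0112] turn 0.0467 | now [ 0.3937 -0.2764  0.2057] yaw 35.31 q [-0.76  0.23 -0.33  1.01  0.    0.19] w 0.0225 F [-0.3  0.2 -1.7] t 19.0
```

{"method": "jog_arm", "body": {"targets": [[[-0.02,0.05,0],0.01,-0.8],[[-0.04,0.12,0],0.02,-0.8],[[-0.07,0.2,0],0.03,-0.8],[[-0.09,0.28,0],0.04,-0.8],[[-0.12,0.36,0],0.0467,-0.8],[[-0.14,0.43,0],0.0467,-0.8],[[-0.157,0.47,0],0.0467,-0.8],[[-0.162,0.486,0],0.0467,-0.8],[[-0.162,0.486,0],0.0467,-0.8],[[-0.162,0.486,0],0.0467,-0.8],[[-0.162,0.486,0.06],0.0467,-0.8],[[-0.162,0.486,0.12],0.0467,-0.8],[[-0.162,0.486,0.18],0.0467,-0.8],[[-0.162,0.486,0.22],0.0467,-0.8],[[-0.162,0.486,0.235],0.0467,-0.8],[[-0.162,0.486,0.235],0.0467,-0.8],[[-0.162,0.486,0.235],0.0467,-0.8]]}}

```text
time: 20.42
tool_pos: [0.6387, -0.203, 0.0898]
tcp_rot: [1.836, 2.548, -0.0]
contact_force: [0.1, -0.6, -0.6]
gripper_width: 0.0228
finger_force: 79.5
```

Run:
```python
from h import *
s=grab_frame('scene')[:,:,::-1].copy()
cv2.imwrite('pics/c6.png',cv2.resize(s[225:315,125:245],(800,600),interpolation=cv2.INTER_CUBIC))
to([.639,-.202,.07],18.5)
```

```text
shift [ 0.0025 -0.0002  0.0411] turn -0.0001 | now [ 0.6395 -0.2031  0.0905] yaw 18.46 q [-0.42  0.67  0.05  0.95 -0.    0.83] w 0.0225 F [ 0.3 -0.8 -0.1] t 20.47
```

View pics/c6.png

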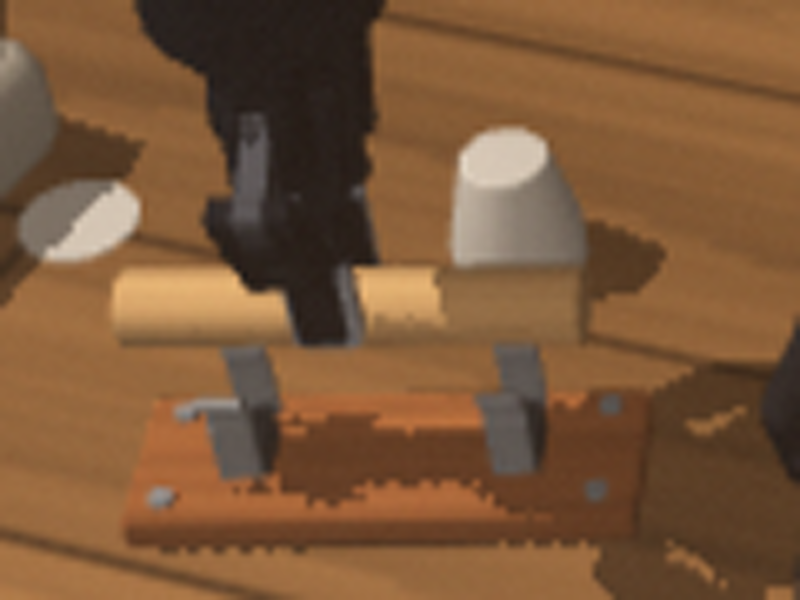

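The crop shows the slim roller parallel above the narrow clips, spanning x 112–584, with the clips at 248 and 520. It sits about 7 mm toward -y, so I'll shift it along tool x and press down.

{"method": "jog_arm", "body": {"targets": [[[0.014,0,0],0,-0.8],[[0.014,0,0],0,-0.8],[[0.014,0,0.014],0,-0.8],[[0.014,0,0.028],0,-0.8],[[0.014,0,0.028],0,-0.8],[[0.014,0,0.036],0,-0.8],[[0.014,0,0.036],0,-0.8]]}}

```text
time: 21.05
tool_pos: [0.6365, -0.1955, 0.0698]
tcp_rot: [-1.835, -2.549, 0.0]
contact_force: [-0.5, 0.2, -0.4]
gripper_width: 0.0223
finger_force: 79.5
```

{"method": "jog_arm", "body": {"targets": [[[0,0,0.006],0,-0.8],[[0,0,0.012],0,-0.8],[[0,0,0.012],0,-0.8]]}}

```text
time: 21.3
tool_pos: [0.6372, -0.1959, 0.0647]
tcp_rot: [1.835, 2.549, 0.0]
contact_force: [1.0, -1.5, -1.3]
gripper_width: 0.0226
finger_force: 79.7
```

{"method": "jog_arm", "body": {"targets": [[[0,0,0.006],0,-0.8],[[0,0,0.012],0,-0.8],[[0,0,0.012],0,-0.8]]}}

```text
time: 21.55
tool_pos: [0.6378, -0.1965, 0.0607]
tcp_rot: [1.834, 2.547, -0.0]
contact_force: [-2.7, -0.0, 13.0]
gripper_width: 0.0221
finger_force: 80.9
```

{"method": "jog_arm", "body": {"targets": [[[0,0,0.006],0,-0.8],[[0,0,0.012],0,-0.8],[[0,0,0.012],0,-0.8]]}}

```text
time: 21.8
tool_pos: [0.6376, -0.1968, 0.0539]
tcp_rot: [1.834, 2.547, -0.001]
contact_force: [-0.9, -3.4, 6.2]
gripper_width: 0.0223
finger_force: 80.2
```

{"method": "jog_arm", "body": {"targets": [[[0,0,0.005],0,-0.8],[[0,0,0.01],0,-0.8],[[0,0,0.01],0,-0.8]]}}

```text
time: 22.05
tool_pos: [0.6375, -0.1964, 0.0499]
tcp_rot: [1.834, 2.547, -0.001]
contact_force: [-5.5, 0.4, 19.5]
gripper_width: 0.0228
finger_force: 81.7
```

{"method": "jog_arm", "body": {"targets": [[[0,0,0.004],0,-0.8],[[0,0,0.008],0,-0.8],[[0,0,0.008],0,-0.8]]}}

```text
time: 22.3
tool_pos: [0.6377, -0.1964, 0.0496]
tcp_rot: [1.833, 2.546, -0.001]
contact_force: [-17.6, 5.4, 52.9]
gripper_width: 0.0226
finger_force: 85.2
```

{"method": "jog_arm", "body": {"targets": [[[0,0,-0.009],0,-0.8],[[0,0,-0.009],0,-0.2],[[0,0,-0.009],0,0.3],[[0,0,-0.009],0,0.3],[[0,0,-0.009],0,0.3],[[0,0,-0.009],0,0.3],[[0,0,-0.009],0,0.3],[[0,0,-0.06],0,0.3],[[0,0,-0.13],0,0.3],[[0,0,-0.21],0,1],[[0,0,-0.29],0,1],[[0,0,-0.36],0,1],[[0,-0.08,-0.38],0,1],[[0,-0.16,-0.38],0,1],[[-0.05,-0.24,-0.38],0,1],[[-0.1,-0.3,-0.38],0,1],[[-0.2,-0.36,-0.38],0,1],[[-0.25,-0.4,-0.38],0,1],[[-0.25,-0.4,-0.38],0,1],[[-0.25,-0.4,-0.38],0,1]]}}

```text
time: 23.97
tool_pos: [0.4856, -0.3806, 0.2333]
tcp_rot: [1.841, 2.546, -0.001]
contact_force: [-0.4, 0.4, -0.7]
gripper_width: 0.0854
finger_force: 0.0
```

Run:
```python
from h import *
s=grab_frame('scene')[:,:,::-1].copy();t=grab_frame('top')[:,:,::-1].copy()
a=cv2.resize(s[215:365,135:485],(770,330),interpolation=cv2.INTER_CUBIC);b=cv2.resize(t[130:250,160:460],(675,270),interpolation=cv2.INTER_CUBIC)
cv2.imwrite('pics/c7.png',np.vstack([a,cv2.copyMakeBorder(b,0,0,0,95,cv2.BORDER_CONSTANT)]));print(sense()['tool_pos'],sense()['contact_force'])
```

```text
[ 0.48682588 -0.37737868  0.23343883] [ 0.2259352   1.11328448 -0.13317804]
```

View pics/c7.png

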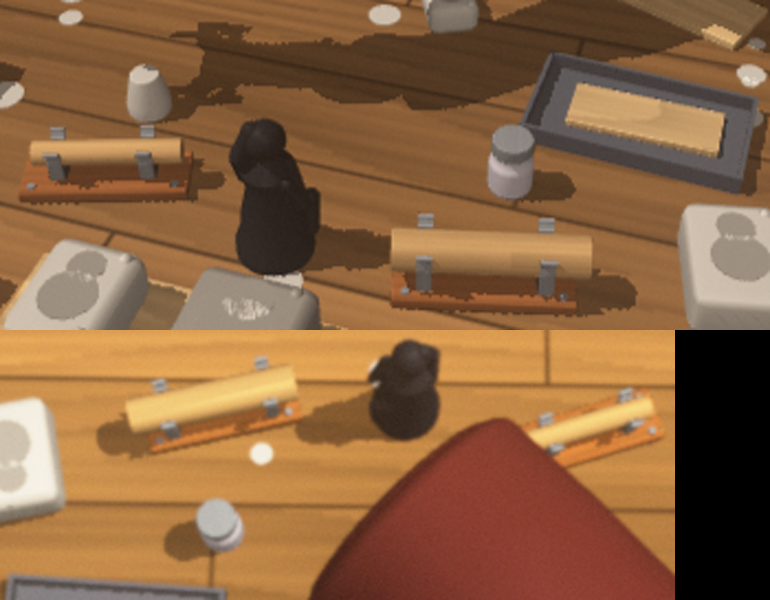

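The picture shows both rollers in both clips of their rails: slim with ends at (30,152) and (182,150), thick at (391,250) and (592,255). Both are level, and the board lies flat in the tray at (645,118). Nothing else looks disturbed, so I'm handing in.

```bash
python3 -c "
from station import *
print(close_job())"
```

```text
the job is handed in; nothing more can be done
None
```

I handed the job in at about 24 s; no verdict came back, but the last pictures show both rollers snapped into both clips of their own rails, each about 5 mm off centre along its rail, the board flat in the tray, and the figurine and the jar in place.

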